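# Swap the tube in the tilt stand and hold it at the marked slope

## Robot

A 6-joint arm with a two-finger parallel gripper is mounted at the origin on a cart in front of the work surface, level with it; the furniture and walls round the work are solid. World frame = base frame: x ahead of the robot, y to its left, z up, the work surface at z = 0. Lengths are in mm, angles in rad, forces in N, time in s.
With the tool pointing down it reaches from about 300 to 750 mm from the base axis. Payload 8.5 kg.
Tool frame: the origin (TCP) lies at the very end of the fingers, on their centre line; the grasp point (between the pads) lies 19 mm behind it; z points along the fingers, y is the line along which they close (so a half turn about z gives the same grasp; the last joint's range is limited). The gripper opens to 88 mm and grips with 3 to 60 N. Pads are 18 mm wide; open, the fingers measure 123 mm over their backs; the gripper's body (75 mm by 187 mm) begins 45 mm behind the grasp point.
Start: joints at [-0.215, 0.381, 1.297, -0, 1.464, -0.215], TCP at [549.982, 0.002, 238.748] pointing down, gripper open.
Joint ranges: [-3.11, 3.11], [-0.89, 2.33], [0.22, 2.48], [-1.42, 4.56], [0.17, 2.85], [-2.88, 2.88]. Speed limits (rad/s): [2.39, 2.39, 3.14, 3.14, 3.14, 3.14].

## Interface

Orientations are given as a unit quaternion [w, x, y, z].
In Python, from cell import manip, viewer, workorder gives the robot as it stands.
- The arm moves only by the tool send_rows, never from a script. Its argument "moves" is a list of rows, each a list of 3 entries, a list of its own where there are three numbers: the finger opening in cm, from 0 to 8.81, then the shift along the tool's x, y, z in cm, then the turn, a rotation vector about the tool's x, y, z in rad. A call has 1 to 12 rows; each row is the pose to reach, as a shift and turn from the pose commanded when the call began, along the tool's axes at that moment; what a row does not reach only later rows make up. A row lasts 1/12 s, in which the tool goes at most 41.7 mm and 7.16 degrees, less where a joint would pass 70% of its speed; a pose out of reach is approached as far as the arm can. A call with a gripper value outside its range is refused whole. The fingers move at their own pace and stop on an object; "force" is the grip in N (left out, the last holds). Time passes only in rows, so rows that repeat a pose let the fingers close. It gives the time, the measured TCP pose, the force, the opening and the grip force at its end, in the units of the state.
- manip.get_obs(): the state, without advancing time (a new reading comes with each control period).
- viewer.capture(name): name is "scene" or "side" or "wrist"; returns the picture (480x640x3 uint8, blue, green, red); there is no depth.
- viewer.calibration(name): a dict with "fx", "fy", "cx", "cy" (pixels), "xyz" and "rotation" of the camera in the world. Camera axes: x right, y up, looking along -z (the intrinsics and any distortion apply to the point x, -y, -z); pixel columns grow to the right and rows downward; lengths in mm; the calibration is good to about 2 mm. A picture is of the moment at which its call begins: read the wrist's pose just before it. calibration takes no time and is no camera call; for the wrist camera it gives the pose at the moment of the call.
- workorder.hand_in(): hands the job in; it is judged then, once.
The state is a dict: "clock": time; "qpos": joint angles; "joint_velocities": joint speeds; "joint_torque": joint torques, N m; "eef_pos": TCP position; "tcp_rot": TCP orientation; "wrist_force": force on the tool from outside, world axes, zero at the start; "wrist_torque": the same for the moment, N m; "width": opening from 0.0 (shut) to 1.0 (fully open); "gripper_force": force on a finger pad.
Only numpy, scipy, OpenCV 4.12 (cv2) and the standard library are available. Lean on these libraries where they do the work, as an engineer would, in place of code of your own. Each camera call takes 0.05 s, during which the arm holds its last target. There are 200 camera calls.

## Task

The red-capped tube in the rack is next to be viewed on the tilt stand: swap it with the blue-capped tube now in the stand's cup, so that the blue-capped one ends in the very rack hole the red one came from (the rack's order matters). Then take the stand's hand grip and raise it until the gauge's swinging pointer settles on the red mark, and finish while still holding it there, steady. Leave the other rack tube, the timer, the amber vial and the dishes where they are.

Things in the scene. Friction and masses are not known exactly. Their poses are not given: they have to be found in the camera images.
- stand: Tilt stand fixed to the desk: grey base 130 x 165 mm, 14 mm high; two aluminium cheeks (outer faces at x = +-58 mm, 40 mm wide, 105 mm high) carry the cradle on a pivot line along x, 85 mm above the desk. Origin on the desk under the cup's centre; -x (gauge) faces the robot, +y carries the hand grip. Rest pins 80 mm high at x = +-42, y = +98 mm.
- cradle: Swinging part: cup, handle frame and gauge dial. Origin on the pivot line at the cup's centre; axes as the stand's when level. Gravity keeps it level on its pins; raising the hand grip (2 N, no catch) turns it about +x, to 0.8 rad at most. Cup: 43 mm outside, 34 mm inside, mouth 8 mm above the pivot. Dial: 92 mm disc at x = -66 to -77 mm, top 131 mm above the desk.
- cup_floor (a point): Centre of the cup's inner floor, 51 mm below the pivot (34 mm above the desk when level); its z points out of the cup's mouth, 59 mm above the floor. A tube seated here has its underside on this point.
- handgrip (a point): Centre of the black hand grip, a round bar 15 mm thick, 72 mm long, along the cradle's x, 130 mm to +y of the pivot line and level with it (85 mm above the desk at rest). Fingers that close along y fit between the side rods (75 mm clear). It turns between the pads as the cradle tilts, so the gripper may stay pointing down while it follows the 130 mm arc.
- gauge_centre (a point): Centre of the dial's face, on the pivot line, 77 mm to the -x side of the cradle's origin.
- pointer (a joint): Angle (rad) of the gauge's black swinging pointer from the dial's zero. A weight keeps it upright (tip up), settling within about 1.5 s once the dial is still, so it reads the cradle's tilt: 0 when level, growing as the hand grip is raised. Ticks every 5 degrees, long ones every 15.
- pointer_tip (a point): Tip of the pointer, 34 mm from the gauge centre.
- mark (a joint): Angle (rad) of the red mark (tab on the dial's rim) from the dial's zero, in the pointer's sense: 0.22 to 0.55, on the +y side. It turns with the dial; the pointer is on it when both angles are equal.
- mark_tip (a point): Inner tip of the red mark, 36 mm from the gauge centre.
- rack: Clear rack for tubes, fixed to the desk, 44 mm (x) by 150 mm (y), 75 mm high. Origin on the desk under its centre. Four holes in a row along y, each 34 mm (x) by 32 mm (y); inner floor 3 mm above the desk. The two middle holes are free at the start; caps in neighbouring holes stand only 3 mm apart.
- hole0 (a point): Centre of the mouth of the rack's hole at y = +54 mm, 75 mm above the desk. The red-capped tube starts in hole 0 or 3.
- hole1 (a point): Same, hole at y = +18 mm, free at the start.
- hole2 (a point): Same, hole at y = -18 mm, free at the start.
- hole3 (a point): Same, hole at y = -54 mm. It holds the red-capped tube or the other blue-capped one at the start.
- tube_red: 50 ml tube with a red screw cap, 114 mm tall, about 50 g: body 27 mm in diameter with a rounded shoulder and a flat tip 12 mm wide, cap 33 mm in diameter from 100 to 114 mm. Origin at the centre of its underside (1 mm below where it touches the floor), z up the tube. In the rack it may lean by a few degrees.
- tube_blue: Tube of the same size with a blue cap and clear contents, in the stand's cup at the start.
- tube_other: Tube of the same size with a blue cap and pinkish contents; it stands in the rack, in the one of holes 0 and 3 that the red one does not have, and stays there.
- timer: White lab timer 60 x 66 x 19 mm, lying loose; a bystander.
- vial: Amber vial with a white cap, 28 mm wide, 64 mm high, standing loose; a bystander.
- dishes: Two clear dishes stacked, 60 mm wide, 30 mm high together; bystanders (this is the lower one).
- dish_top: The upper one of the two dishes.
There are look-alikes about, which are no part of the job. Leave any green look-alike of the tube_red alone.

How it is judged (in metres and radians):
On the way:
1. the red-capped tube stands in the stand's cup and the blue-capped tube in the rack hole that the red one came from, both let go (distance between tube_red and cup_floor below 0.012 m and angle between the z axis of tube_red and the z axis of cradle, either way round below 0.2 rad and (((horizontal distance between tube_blue and hole0 below 0.016 m and height (world z) of tube_blue below 0.012 m and angle between tube_blue's own z axis and vertical below 0.2 rad) and (horizontal distance between tube_other and hole3 below 0.016 m and height (world z) of tube_other below 0.012 m and angle between tube_other's own z axis and vertical below 0.2 rad)) or ((horizontal distance between tube_blue and hole3 below 0.016 m and height (world z) of tube_blue below 0.012 m and angle between tube_blue's own z axis and vertical below 0.2 rad) and (horizontal distance between tube_other and hole0 below 0.016 m and height (world z) of tube_other below 0.012 m and angle between tube_other's own z axis and vertical below 0.2 rad))) and contact force between the fingers and tube_red below 0.05 N and contact force between the fingers and tube_blue below 0.05 N and angle between cradle's own z axis and vertical below 0.05 rad), for 0.2 s.
At the end, for the whole second after the job is handed in: Red tube in the cup (12 mm, 0.2 rad), blue tube upright in the red one's old hole (16 mm, 0.2 rad) and on its floor, other tube in its own; fingers hold the cradle (over 0.5 N), tilted over 0.15 rad, still; pointer within 0.05 rad of the red mark, slower than 0.15 rad/s (distance between tube_red and cup_floor below 0.012 m and angle between the z axis of tube_red and the z axis of cradle, either way round below 0.2 rad and (((horizontal distance between tube_blue and hole0 below 0.016 m and height (world z) of tube_blue below 0.012 m and angle between tube_blue's own z axis and vertical below 0.2 rad) and (horizontal distance between tube_other and hole3 below 0.016 m and height (world z) of tube_other below 0.012 m and angle between tube_other's own z axis and vertical below 0.2 rad)) or ((horizontal distance between tube_blue and hole3 below 0.016 m and height (world z) of tube_blue below 0.012 m and angle between tube_blue's own z axis and vertical below 0.2 rad) and (horizontal distance between tube_other and hole0 below 0.016 m and height (world z) of tube_other below 0.012 m and angle between tube_other's own z axis and vertical below 0.2 rad))) and angle between the z axis of pointer_tip and the z axis of mark_tip, either way round below 0.05 rad and velocity of joint pointer between -0.15 and 0.15 rad/s and angular speed of cradle below 0.05 rad/s and angle between cradle's own z axis and vertical above 0.15 rad and contact force between the fingers and cradle above 0.5 N); the arm keeps its last pose, push and grip.
It fails at once if the other rack tube is pulled up or moved (distance of tube_other from where it was at the start of the episode above 0.02 m).
It fails at once if the timer, the vial or the dishes are pushed away (distance of any of timer, vial, dishes, dish_top from where it was at the start of the episode above 0.03 m).
It also fails if it takes over 72 s, if anything falls off the work surface, if the arm or the gripper's body presses on something with over 40 N, if the wrist force passes 120 N, or if a joint passes its speed limit or range.

## Working session

There is one attempt and no reset: what is moved stays moved. The work goes in short steps, Python scripts to look and compute and a tool call to move; the robot and the scene stay as the last step left them, time stands still between calls to the robot, and variables do not carry over. Pictures are saved under pics/ and viewed, at most 10 in all, crops included, and the job is handed in when it is done.

Besides the shell and the picture viewer there is one more tool, called after "Emit:" in YAML: its name, and indented under it one key for each argument. send_rows: Moves the arm, as the interface text tells. Its arguments: {"type":"object","properties":{"moves":{"type":"array"},"force":{"type":"number"}},"required":["moves"]}

```bash
ls; mkdir -p pics
cat > h.py <<'E'
import numpy as np, cv2
from cell import manip, viewer, workorder
def cap(n,f):
    c=viewer.calibration(n); im=viewer.capture(n); cv2.imwrite(f'pics/{f}.png',im); np.save(f'pics/{f}.npy',c,allow_pickle=True); return im,c
def load(f): return np.load(f'pics/{f}.npy',allow_pickle=True).item()
def R_(c):
    r=np.array(c['rotation'],float)
    if r.shape==(3,3): return r
    from scipy.spatial.transform import Rotation as R
    r=r.ravel(); return R.from_quat([r[1],r[2],r[3],r[0]]).as_matrix()
def ray(c,u,v):
    d=np.array([(u-c['cx'])/c['fx'],-(v-c['cy'])/c['fy'],-1.]); d=R_(c)@d; return np.array(c['xyz'],float),d/np.linalg.norm(d)
def atz(c,u,v,z):
    o,d=ray(c,u,v); return o+d*(z-o[2])/d[2]
def tri(*obs):
    A=0;b=0;L=[ray(*o) for o in obs]
    for o,d in L:
        P=np.eye(3)-np.outer(d,d); A=A+P; b=b+P@o
    p=np.linalg.solve(A,b); return p,[np.linalg.norm((np.eye(3)-np.outer(d,d))@(p-o)) for o,d in L]
def proj(c,p):
    q=R_(c).T@(np.array(p,float)-np.array(c['xyz'],float)); return c['cx']+c['fx']*q[0]/-q[2], c['cy']+c['fy']*q[1]/q[2]
E
python3 - <<'E'
from h import *
for n in ['scene','side','wrist']:
    im,c=cap(n,n+'0'); print(n,c)
print(manip.get_obs())
E
```

```text
pics
scene {'fx': 614.3431154726767, 'fy': 614.3431154726767, 'cx': 329.63205322118387, 'cy': 235.44450118048553, 'xyz': array([  39.259654  , -647.64775357,  922.79040776]), 'rotation': array([ 0.87931596,  0.34080957, -0.11731916, -0.31126918])}
side {'fx': 622.1654563687399, 'fy': 622.1654563687399, 'cx': 326.34247917841583, 'cy': 240.46828513788924, 'xyz': array([  160.16415647, -1084.78568686,   535.8867593 ]), 'rotation': array([ 0.81483279,  0.55684175, -0.09062145, -0.13327617])}
wrist {'fx': 362.78582824910757, 'fy': 362.78582824910757, 'cx': 318.6287544710533, 'cy': 235.90863031290675, 'xyz': array([550.68480397,  80.22381553, 383.97742418]), 'rotation': array([ 9.87666266e-01, -1.56569959e-01,  6.38904790e-04,  8.87479093e-04])}
{'clock': 0.15, 'qpos': array([-2.15313294e-01,  3.81056558e-01,  1.29801204e+00,  2.55114578e-06,
        1.46355857e+00, -2.15328642e-01]), 'joint_velocities': array([-9.40013152e-04, -2.80089653e-03, -1.24286258e-03, -1.82038945e-03,
        9.48790568e-05, -1.26746007e-03]), 'joint_torque': array([ 2.75231861e-03, -4.38084304e+01, -2.24613369e+01,  7.13452022e-02,
        3.43442336e-02, -8.91773107e-05]), 'eef_pos': array([5.49807510e+02, 3.31006184e-02, 2.38296535e+02]), 'tcp_rot': array([-4.36141655e-04,  7.07101357e-01,  7.07112016e-01, -2.78094190e-04]), 'wrist_force': array([-0.2625675 ,  0.23841787,  0.04802881]), 'wrist_torque': array([-0.04310328,  0.02138842, -0.01663179]), 'gripper_force': 0.0, 'width': 0.9999473622659741}
```

View pics.

View pics/scene0.png

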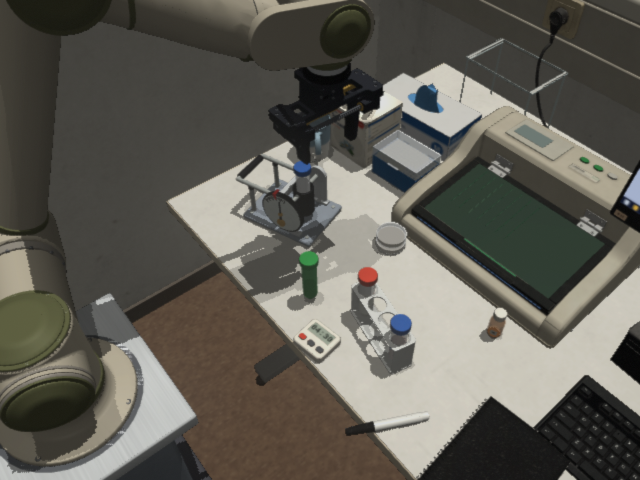

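View pics/side0.png

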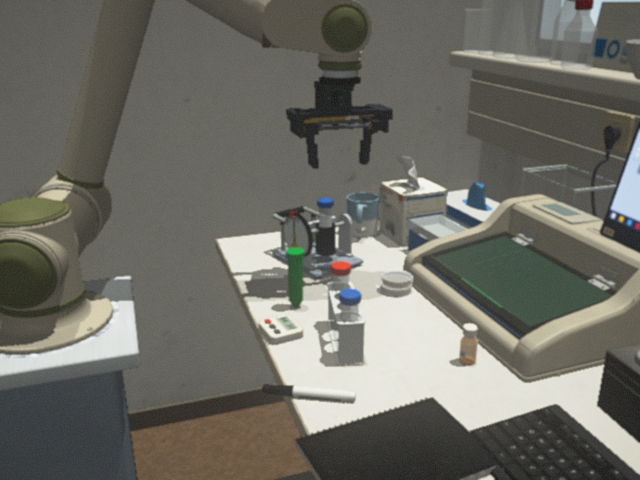

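View pics/wrist0.png

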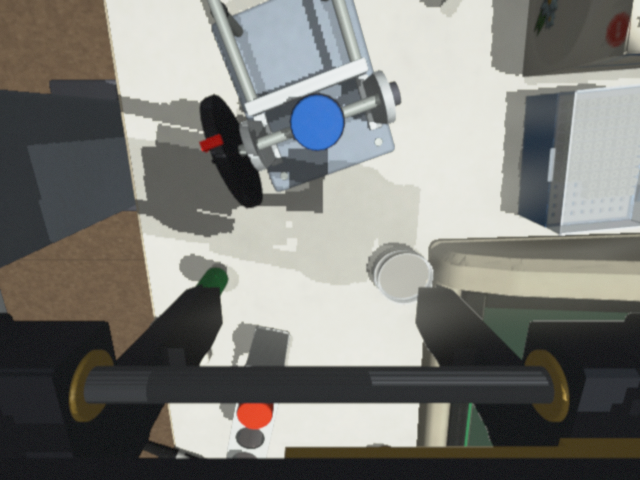

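```bash
cat >> h.py <<'E'
def blobs(im,col):
    h=cv2.cvtColor(im,cv2.COLOR_BGR2HSV)
    m=cv2.inRange(h,(100,130,60),(125,255,255)) if col=='b' else cv2.inRange(h,(0,150,80),(8,255,255))|cv2.inRange(h,(173,150,80),(180,255,255)) if col=='r' else cv2.inRange(h,(50,120,40),(80,255,255))
    n,l,s,c=cv2.connectedComponentsWithStats(m)
    return [(s[i].tolist(),np.round(c[i],1).tolist()) for i in range(1,n) if s[i][4]>40]
E
python3 - <<'E'
from h import *
S,D,W=[load(x) for x in('scene0','side0','wrist0')]
for n in('scene0','side0','wrist0'):
    im=cv2.imread(f'pics/{n}.png')
    for c in 'rbg': print(n,c,blobs(im,c))
print(tri((S,368,276),(D,341,269)),tri((S,401,324),(D,349.5,297)),tri((S,302.5,169),(D,325.5,203)))
print(tri((S,302.5,169),(D,325.5,203),(W,318,123)), tri((S,309,259),(D,295.5,254)))
print(atz(W,318,123,147), [atz(W,u,v,z) for u,v,z in((365,66,85),(246,105,85),(383,92,85),(263,143,85))])
a=cv2.imread('pics/scene0.png')[120:380,220:440]
cv2.imwrite('pics/cropS.png',cv2.resize(a,None,fx=2.3,fy=2.3,interpolation=cv2.INTER_CUBIC))
E
```

```text
scene0 r [([359, 268, 18, 15, 220], [367.5, 274.8])]
scene0 b [([409, 85, 33, 27, 427], [425.9, 98.1]), ([294, 161, 17, 12, 149], [301.8, 167.0]), ([391, 315, 20, 17, 261], [400.7, 322.9])]
scene0 g [([299, 252, 19, 14, 209], [308.3, 258.5])]
side0 r [([332, 262, 19, 9, 126], [340.5, 265.7])]
side0 b [([595, 40, 11, 16, 111], [599.6, 47.1]), ([318, 198, 15, 9, 97], [325.0, 201.4]), ([626, 219, 8, 7, 42], [629.1, 222.0]), ([340, 289, 20, 10, 149], [349.6, 293.9])]
side0 g [([286, 247, 18, 10, 128], [295.0, 251.3])]
wrist0 r [([200, 134, 23, 18, 248], [211.1, 142.5]), ([237, 403, 36, 26, 756], [254.6, 414.3])]
wrist0 b [([290, 95, 54, 56, 2326], [316.7, 122.0])]
wrist0 g [([200, 269, 27, 22, 372], [214.4, 278.8]), ([465, 403, 6, 42, 81], [467.4, 423.7])]
(array([ 489.61470755, -182.72986199,  110.27060779]), [np.float64(1.09996600708487), np.float64(1.0999660070848074)]) (array([ 465.27206125, -288.89584594,  111.8538884 ]), [np.float64(1.2592451448528201), np.float64(1.259245144852891)]) (array([546.77982085,  72.41703349, 142.88129183]), [np.float64(0.4838374125948856), np.float64(0.48383741259468716)])
(array([549.13470543,  76.69706943, 140.27665893]), [np.float64(1.3537507716393433), np.float64(1.5222262559983162), np.float64(0.8866089740166375)]) (array([436.69619573, -88.50344463, 107.55498885]), [np.float64(1.0568906147098993), np.float64(1.0568906147099602)])
[549.93235501  77.21091094 147.        ] [array([585.03417578, 117.40477219,  85.        ]), array([493.86337747,  89.6696393 ,  85.        ]), array([599.5925473 ,  99.21720015,  85.        ]), array([505.74218385,  61.07197202,  85.        ])]
```

View pics/cropS.png

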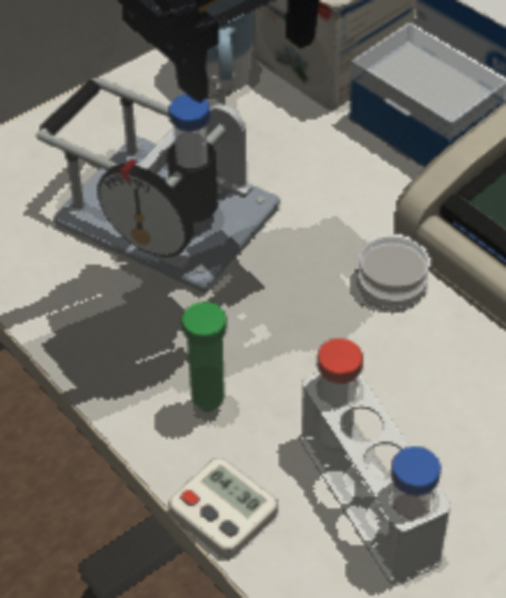

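Emit:
send_rows:
  moves:
    - [8.5,[4,-1,0],[0,0,0]]
    - [8.5,[8,-2,0],[0,0,0]]
    - [8.5,[9,-2,0],[0,0,0]]
    - [8.5,[9,-2,0],[0,0,0]]
    - [8.5,[9,-2,0],[0,0,0]]

```text
clock: 0.57
eef_pos: [530.1, 90.0, 238.6]
tcp_rot: [0.0, 0.707, 0.708, -0.0]
wrist_force: [0.3, 0.1, 0.6]
width: 0.968
gripper_force: 0.0
```

Run:
```python
from h import *
im,c=cap('wrist','wrist1'); print(c['xyz'],manip.get_obs()['eef_pos'],manip.get_obs()['clock'])
for k in 'rb': print(blobs(im,k))
```

```text
[530.73708729 170.25931809 384.35959248] [530.2412626   89.29401765 238.60004988] 0.6167
[([239, 259, 21, 12, 162], [249.5, 264.7])]
[([544, 222, 11, 14, 56], [549.5, 229.7]), ([331, 271, 27, 6, 119], [343.4, 273.4])]
```

View pics/wrist1.png

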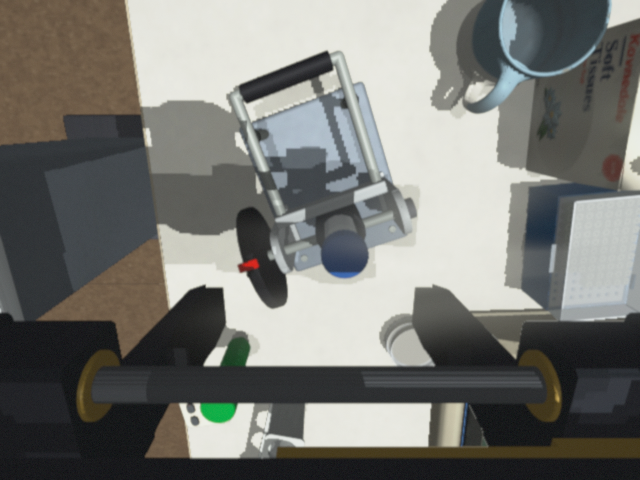

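Emit:
send_rows:
  moves:
    - [8.5,[-4,-0.5,0],[0,0,0.1]]
    - [8.5,[-8,-1,0],[0,0,0.2]]
    - [8.5,[-12,-2,0],[0,0,0.225]]
    - [8.5,[-16,-3,0],[0,0,0.225]]
    - [8.5,[-20,-4,0],[0,0,0.225]]
    - [8.5,[-24,-4.5,0],[0,0,0.225]]
    - [8.5,[-28,-4.5,0],[0,0,0.225]]
    - [8.5,[-32,-5,0],[0,0,0.225]]
    - [8.5,[-35,-5.5,0],[0,0,0.225]]
    - [8.5,[-35,-5.5,0],[0,0,0.225]]
    - [8.5,[-35,-5.5,0],[0,0,0.225]]
    - [8.5,[-35,-5.5,0],[0,0,0.225]]

```text
clock: 1.62
eef_pos: [474.6, -260.3, 238.6]
tcp_rot: [-0.0, 0.782, 0.623, 0.0]
wrist_force: [-0.1, 0.4, 1.1]
width: 0.967
gripper_force: 0.0
```

Run:
```python
from h import *
im,c=cap('wrist','wrist2'); o=manip.get_obs();print(c['xyz'],o['eef_pos'],o['tcp_rot'],o['clock'])
for k in 'rb': print(blobs(im,k))
```

```text
[ 493.36597158 -182.2123068   384.32741243] [ 474.81696535 -259.66872355  238.7305186 ] [-1.71555579e-04  7.82036389e-01  6.23232746e-01  2.64315751e-05] 1.6667
[([292, 95, 46, 47, 1711], [314.2, 118.0]), ([180, 116, 11, 14, 114], [184.9, 122.7])]
[([297, 260, 35, 18, 330], [312.3, 269.9])]
```

View pics/wrist2.png

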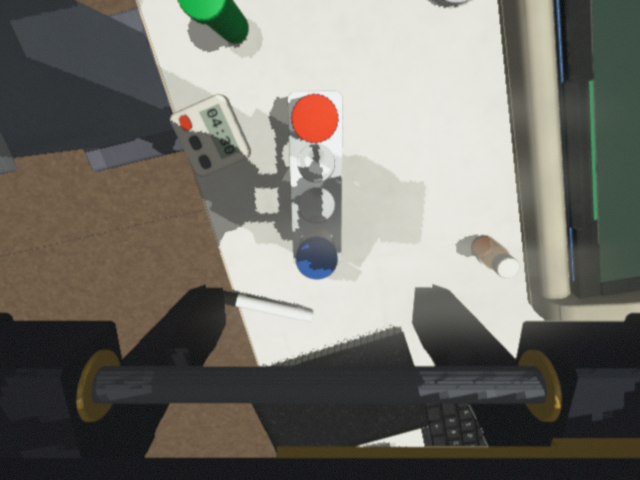

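Run:
```python
from h import *
S,D=load('scene0'),load('side0');W0,W1,W2=load('wrist0'),load('wrist1'),load('wrist2')
print('red',tri((W2,315,118),(S,368,274)), atz(W2,315,118,117)); print('other',atz(W2,317,258,117))
print('blue',tri((W0,318,122.5),(W1,345,253)),atz(W0,318,122.5,147),atz(W1,345,253,147))
print('grip',atz(W1,243,91,92),atz(W1,331,60,92),atz(W1,287,76,92), tri((W1,287,76),(S,220+70/2.3,120+108/2.3)))
a=cv2.imread('pics/wrist2.png')[75:295,265:365]; b=cv2.imread('pics/wrist1.png')[40:310,225:425]
A=cv2.resize(a,None,fx=2.7,fy=2.7,interpolation=cv2.INTER_CUBIC); B=cv2.resize(b,None,fx=2.2,fy=2.2,interpolation=cv2.INTER_CUBIC)
o=np.zeros((600,A.shape[1]+B.shape[1],3),np.uint8); o[:A.shape[0],:A.shape[1]]=A; o[:B.shape[0],A.shape[1]:]=B
cv2.imwrite('pics/crop2.png',o)
```

```text
red (array([ 490.92943677, -181.82631931,  114.88717914]), [np.float64(0.2721037420022782), np.float64(0.27210374200227544)]) [ 490.75677412 -181.63930987  117.        ]
other [ 468.5263121  -284.52150729  117.        ]
blue (array([549.92459133,  77.42307122, 139.19923252]), [np.float64(0.017739474719101412), np.float64(0.01773947471880896)]) [549.93205226  77.50860456 147.        ] [549.33082247  80.38078974 147.        ]
grip [473.85128976 189.10670377  92.        ] [539.56906629 210.40524816  92.        ] [507.10328719 199.54536325  92.        ] (array([506.64110276, 200.23394637,  83.58605459]), [np.float64(0.2650180766313406), np.float64(0.26501807663128785)])
```

View pics/crop2.png

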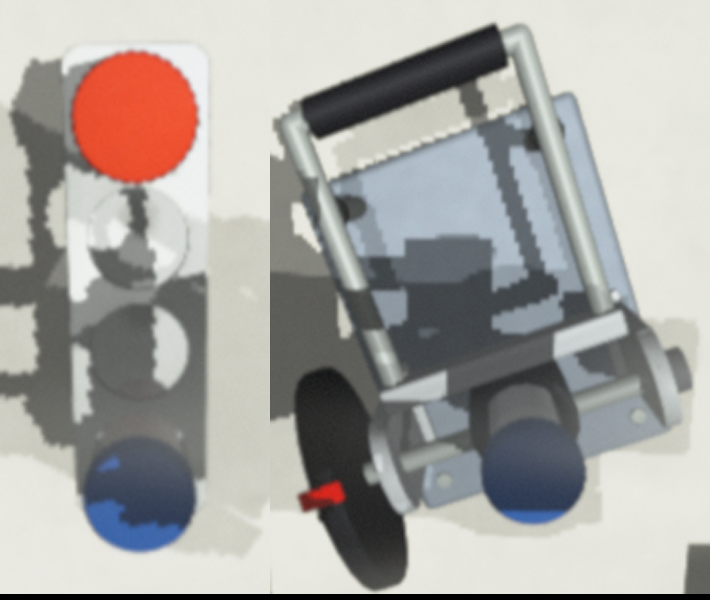

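Run:
```python
from h import *
S,D=load('scene0'),load('side0');W0,W1,W2=load('wrist0'),load('wrist1'),load('wrist2')
h1,h2=atz(W2,315.7,163.1,75),atz(W2,316.1,205.4,75); print('h1,h2',h1,h2,h1-h2)
print('rackcorners',atz(W2,288.5,91,75),atz(W2,342,91,75))
print('cup',atz(W1,340.5,226,93),'grip',[atz(W1,u,v,90) for u,v in((240.9,93.6),(330.9,61.8),(286,77.5))])
print('frame rods',[atz(W1,225+(x-270)/2.2,40+y/2.2,88) for x,y in((300,130),(395,375),(518,40),(608,300))])
o=manip.get_obs(); print(o['eef_pos'])
def rel(p): # world offset -> tool
    from scipy.spatial.transform import Rotation as R
    q=o['tcp_rot']; return R.from_quat([q[1],q[2],q[3],q[0]]).inv().apply(np.array(p)-o['eef_pos'])
print(rel([490.7,-181.7,91]))
```

```text
h1,h2 [ 482.76757366 -216.84801794   75.        ] [ 474.89865636 -252.42934627   75.        ] [ 7.8689173  35.58132833  0.        ]
rackcorners [ 474.44864459 -157.01258909   75.        ] [ 515.83483605 -166.47463586   75.        ]
cup [549.18162837  84.06699897  93.        ] grip [array([471.75978869, 187.39993373,  90.        ]), array([539.57183527, 209.47329643,  90.        ]), array([506.16954802, 198.71295492,  90.        ])]
frame rods [array([469.37764481, 183.59260703,  88.        ]), array([499.91272586,  96.05645165,  88.        ]), array([544.6575479, 212.1916846,  88.       ]), array([579.69100481, 124.87620159,  88.        ])]
[ 474.81696535 -259.66872355  238.7305186 ]
[ 79.50924892  -1.88238386 147.75125967]
```

Emit:
send_rows:
  moves:
    - [6,[4,-0.1,2],[0,0,0]]
    - [6,[7,-0.2,4.5],[0,0,0]]
    - [6,[8,-0.2,8],[0,0,0]]
    - [6,[8,-0.2,11.5],[0,0,0]]
    - [6,[8,-0.2,14],[0,0,0]]
    - [6,[8,-0.2,14.8],[0,0,0]]
    - [6,[8,-0.2,14.8],[0,0,0]]
    - [2.5,[8,-0.2,14.8],[0,0,0]]
    - [2.5,[8,-0.2,14.8],[0,0,0]]
    - [2.5,[8,-0.2,14.8],[0,0,0]]
    - [2.5,[8,-0.2,14.8],[0,0,0]]
    - [2.5,[8,-0.2,14.8],[0,0,0]]
  force: 25

```text
clock: 2.67
eef_pos: [491.2, -181.8, 91.7]
tcp_rot: [0.001, 0.782, 0.623, 0.0]
wrist_force: [-0.2, 0.3, 4.1]
width: 0.358
gripper_force: 25.0
```

Emit:
send_rows:
  moves:
    - [2.5,[0,0,-2],[0,0,0]]
    - [2.5,[0,0,-5],[0,0,0]]
    - [2.5,[0,0,-8],[0,0,0]]
    - [2.5,[0,0,-8.5],[0,0,0]]
    - [2.5,[-2,0,-8.5],[0,0,0]]
    - [2.5,[-3.6,0,-8.5],[0,0,0]]
    - [2.5,[-3.6,0,-8.5],[0,0,0]]
    - [2.5,[-3.6,0,-8.5],[0,0,0]]

```text
clock: 3.33
eef_pos: [482.6, -216.8, 175.4]
tcp_rot: [-0.0, 0.782, 0.623, 0.0]
wrist_force: [0.2, 0.0, -1.4]
width: 0.36
gripper_force: 25.0
```

Run:
```python
from h import *
a,c=cap('scene','s3');b,d=cap('side','d3'); o=manip.get_obs(); print(o['eef_pos'],o['width'],o['wrist_force'])
def axis(z): # expected tube axis points with tcp
    t=o['eef_pos']; return [t[0],t[1],z]
for z in(88,120,150,170): print(z,proj(c,axis(z)),proj(d,axis(z)))
p,q=[int(x) for x in proj(c,axis(120))],[int(x) for x in proj(d,axis(120))]
f=lambda i,p:cv2.resize(i[p[1]-75:p[1]+75,p[0]-60:p[0]+60],None,fx=3.3,fy=3.3,interpolation=cv2.INTER_CUBIC)
print(p,q);cv2.imwrite('pics/crop3.png',np.hstack([f(a,p),f(b,q)]))
```

```text
[ 482.77217143 -216.01335071  175.44462853] 0.35914335564934435 [-0.43728601 -0.00745416 -0.96319097]
88 (np.float64(376.9859176103254), np.float64(298.78704421213706)) (np.float64(344.4240037059245), np.float64(289.36243010629534))
120 (np.float64(377.98560916808304), np.float64(287.15004328644295)) (np.float64(344.6167469289163), np.float64(271.6325767749365))
150 (np.float64(378.9664938272622), np.float64(275.7319657821473)) (np.float64(344.8015024295769), np.float64(254.63748933150538))
170 (np.float64(379.6453667223509), np.float64(267.8294838143135)) (np.float64(344.9269201733647), np.float64(243.1006987352314))
[377, 287] [344, 271]
```

View pics/crop3.png

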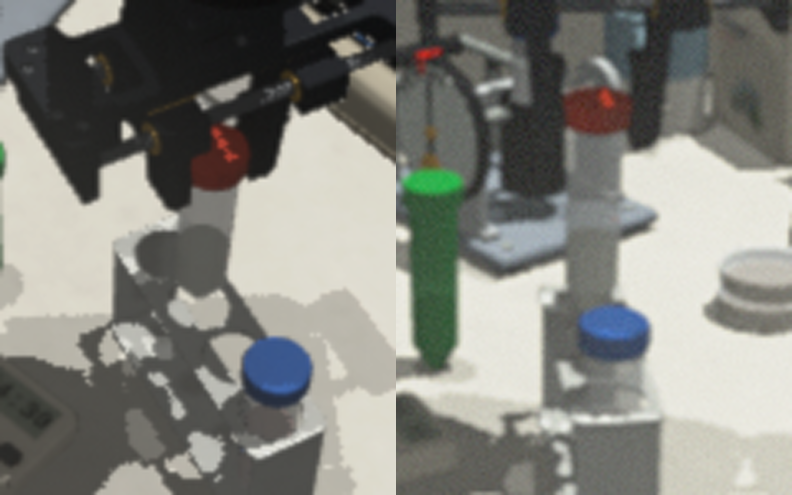

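Emit:
send_rows:
  moves:
    - [2.5,[0,0,1.5],[0,0,0]]
    - [2.5,[0,0,3],[0,0,0]]
    - [2.5,[0,0,5],[0,0,0]]
    - [2.5,[0,0,7],[0,0,0]]
    - [2.5,[0,0,8.4],[0,0,0]]
    - [2.5,[0,0,8.4],[0,0,0]]
    - [2.5,[0,0,8.4],[0,0,0]]

```text
clock: 4.02
eef_pos: [482.8, -215.8, 91.3]
tcp_rot: [-0.001, 0.782, 0.624, -0.0]
wrist_force: [-0.4, -0.3, -0.7]
width: 0.353
gripper_force: 25.0
```

Emit:
send_rows:
  moves:
    - [5,[0,0,0],[0,0,0]]
    - [5,[0,0,0],[0,0,0]]
    - [5,[0,0,0],[0,0,0]]
    - [5,[0,0,-4],[0,0,0]]
    - [5,[0,0,-8],[0,0,0]]
    - [5,[3,0,-11],[0,0,-0.1]]
    - [5,[7,0,-11.5],[0,0,-0.2]]
    - [5,[11,0,-11.5],[0,0,-0.3]]
    - [5,[15,0,-11.5],[0,0,-0.4]]
    - [5,[19,0,-11.5],[0,0,-0.5]]
    - [5,[23,0,-11.5],[0,0,-0.565]]
    - [5,[27,0,-11.5],[0,0,-0.565]]

```text
clock: 5.02
eef_pos: [543.1, 48.6, 207.3]
tcp_rot: [0.0, 0.576, 0.818, 0.0]
wrist_force: [1.1, 0.0, -0.1]
width: 0.567
gripper_force: 0.0
```

Run:
```python
from h import *
from scipy.spatial.transform import Rotation as R
o=manip.get_obs();q=o['tcp_rot'];M=R.from_quat([q[1],q[2],q[3],q[0]])
print(o['eef_pos'],M.inv().apply(np.array([549.8,77.8,122])-o['eef_pos']),M.as_matrix().round(3),o['width'])
im,c=cap('scene','s4');print(blobs(im,'r'),blobs(im,'b'))
print(o['qpos'])
```

```text
[543.09214365  48.60569444 207.31802498] [25.25964495 16.08491618 85.32112287] [[-0.337  0.942  0.001]
 [ 0.942  0.337 -0.   ]
 [-0.     0.001 -1.   ]] 0.56745612007601
[([369, 283, 19, 16, 240], [378.0, 290.3])] [([409, 85, 33, 27, 363], [425.1, 97.3]), ([391, 315, 20, 17, 263], [400.7, 322.9])]
[-1.27946035e-01  3.96771078e-01  1.36613250e+00  2.22136431e-05
  1.37784255e+00 -4.71526198e-01]
```

Emit:
send_rows:
  moves:
    - [5,[2.5,1.6,0],[0,0,0]]
    - [5,[2.5,1.6,2],[0,0,0]]
    - [5,[2.5,1.6,5],[0,0,0]]
    - [5,[2.5,1.6,7.5],[0,0,0]]
    - [5,[2.5,1.6,8.5],[0,0,0]]
    - [5,[2.5,1.6,8.5],[0,0,0]]
    - [2.5,[2.5,1.6,8.5],[0,0,0]]
    - [2.5,[2.5,1.6,8.5],[0,0,0]]
    - [2.5,[2.5,1.6,8.5],[0,0,0]]
    - [2.5,[2.5,1.6,8.5],[0,0,0]]

```text
clock: 5.9
eef_pos: [550.5, 75.3, 123.2]
tcp_rot: [0.001, 0.577, 0.817, 0.001]
wrist_force: [0.3, 0.3, 5.0]
width: 0.358
gripper_force: 25.0
```

Emit:
send_rows:
  moves:
    - [2.5,[0,0,-2],[0,0,0]]
    - [2.5,[0,0,-4.5],[0,0,0]]
    - [2.5,[0,0,-7.5],[0,0,0]]
    - [2.5,[0,0,-10],[0,0,0]]
    - [2.5,[-3,0,-10.2],[0,0,0.1]]
    - [2.5,[-6,0.3,-10.2],[0,0,0.2]]
    - [2.5,[-9,-1,-10.2],[0,0,0.3]]
    - [2.5,[-12,-3,-10.2],[0,0,0.4]]
    - [2.5,[-15,-6,-10.2],[0,0,0.5]]
    - [2.5,[-17,-9,-10.2],[0,0,0.565]]
    - [2.5,[-19,-11,-10.2],[0,0,0.565]]
    - [2.5,[-19,-11,-10.2],[0,0,0.565]]

```text
clock: 6.9
eef_pos: [507.7, -144.2, 224.4]
tcp_rot: [0.001, 0.784, 0.621, -0.0]
wrist_force: [0.3, -0.1, -0.5]
width: 0.362
gripper_force: 25.0
```

```bash
cat >> h.py <<'E'
def rel(p):
    from scipy.spatial.transform import Rotation as R
    o=manip.get_obs();q=o['tcp_rot'];M=R.from_quat([q[1],q[2],q[3],q[0]])
    print(o['clock'],o['eef_pos'].round(1),'tool shift',M.inv().apply(np.array(p)-o['eef_pos']).round(1),'yaw of tool y',np.arctan2(*M.as_matrix()[[1,0],1]).round(3),o['width'].round(3),o['wrist_force'].round(1)); return o
E
python3 -c "
from h import *
rel([490.9,-181.9,180])"
```

```text
Traceback (most recent call last):
  File "h.py", line 30, in rel
    print(o['clock'],o['eef_pos'].round(1),'tool shift',M.inv().apply(np.array(p)-o['eef_pos']).round(1),'yaw of tool y',np.arctan2(*M.as_matrix()[[1,0],1]).round(3),o['width'].round(3),o['wrist_force'].round(1)); return o
                                                                                                                                                                      ^^^^^^^^^^^^^^^^
AttributeError: 'float' object has no attribute 'round'
```

```bash
sed -i "s/o\['width'\].round(3)/o['width']/" h.py
python3 - <<'E'
from h import *
o=rel([490.9,-181.9,180]); im,c=cap('wrist','w5'); print(blobs(im,'b'))
t=o['eef_pos']
for dx in(-4,0,4):
  for z in(11,25): print(dx,z,proj(c,t+np.array([.225*dx,.974*dx,z])))
p=[int(x) for x in proj(c,t+[0,0,20])];print(p)
cv2.imwrite('pics/crop5.png',cv2.resize(im[p[1]-80:p[1]+60,p[0]-90:p[0]+90],None,fx=4,fy=4,interpolation=cv2.INTER_CUBIC))
E
```

```text
6.9 [ 507.7 -144.2  224.4] tool shift [-40.5  -7.8  44.5] yaw of tool y -0.23 0.36246308439705033 [ 0.3 -0.1 -0.5]
[([282, 306, 70, 56, 1430], [318.3, 343.2]), ([296, 403, 29, 7, 163], [310.0, 405.5])]
-4 11 (np.float64(316.6579998163072), np.float64(326.56017899073163))
-4 25 (np.float64(316.48932624682334), np.float64(346.32460085847225))
0 11 (np.float64(316.6307750399725), np.float64(318.28422088685545))
0 25 (np.float64(316.45800673607954), np.float64(337.43612338444836))
4 11 (np.float64(316.60310420416977), np.float64(309.8726668308159))
4 25 (np.float64(316.42612475186456), np.float64(328.3880159334415))
[316, 330]
```

View pics/crop5.png

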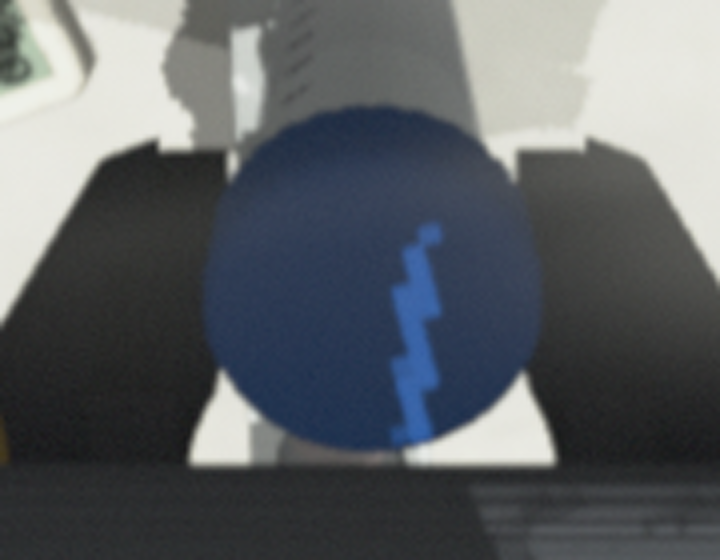

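Emit:
send_rows:
  moves:
    - [2.5,[-2,-0.4,1],[0,0,0]]
    - [2.5,[-4,-0.8,3],[0,0,0]]
    - [2.5,[-4.35,-0.8,4.5],[0,0,0]]
    - [2.5,[-4.35,-0.8,4.7],[0,0,0]]
    - [2.5,[-4.35,-0.8,4.7],[0,0,0]]
    - [2.5,[-4.35,-0.8,4.7],[0,0,0]]

```text
clock: 7.45
eef_pos: [492.8, -180.3, 177.7]
tcp_rot: [0.001, 0.782, 0.624, 0.0]
wrist_force: [0.4, -0.0, -1.0]
width: 0.36
gripper_force: 25.0
```

Run:
```python
from h import *
o=rel([490.9,-181.9,91.5]); t=o['eef_pos']
a,c=cap('scene','s6'); b,d=cap('side','d6')
A=cv2.imread('pics/s3.png');B=cv2.imread('pics/d3.png')
h=lambda im,lo,hi:cv2.inRange(cv2.cvtColor(im,cv2.COLOR_BGR2HSV),lo,hi)
def bl(m,p):
    n,l,s,ce=cv2.connectedComponentsWithStats(m); return [(s[i].tolist(),ce[i].round(1).tolist()) for i in range(1,n) if s[i][4]>15 and abs(ce[i]-p).max()<40]
t3=np.array([482.6,-216.6,175.4]); 
for nm,im,cc,tt,col in(('s3',A,c,t3,0),('s6',a,c,t,1),('d3',B,d,t3,0),('d6',b,d,t,1)):
    p=np.array(proj(cc,tt+[0,0,18])); m=h(im,(100,110,25),(130,255,255)) if col else h(im,(0,130,40),(12,255,255))|h(im,(170,130,40),(180,255,255))
    print(nm,p.round(1),bl(m,p))
print(proj(c,t+[0,0,18]),proj(c,t+[.9,3.9,18]),proj(c,t+[3.9,-.9,18]))
print(proj(d,t+[0,0,18]),proj(d,t+[.9,3.9,18]),proj(d,t+[3.9,-.9,18]))
```

```text
7.45 [ 492.8 -180.3  177.7] tool shift [-2.  -1.6 86.2] yaw of tool y -0.224 0.3595467479405904 [ 0.4 -0.  -1. ]
s3 [380.6 258.6] [([375, 250, 18, 19, 226], [383.6, 259.7])]
s6 [370.1 240.9] [([365, 232, 15, 18, 173], [372.2, 240.8])]
d3 [345.1 229.5] [([335, 223, 20, 13, 150], [343.4, 228.8])]
d6 [343.3 220.2] [([334, 214, 15, 12, 110], [341.0, 219.7])]
(np.float64(370.1123208650001), np.float64(240.90420568888993)) (np.float64(368.9130721747352), np.float64(239.2176025407805)) (np.float64(372.33325899781244), np.float64(240.07461194340507))
(np.float64(343.307661320317), np.float64(220.24008891779457)) (np.float64(343.01101990873696), np.float64(219.43455372124026)) (np.float64(345.72811831192485), np.float64(220.1597715513101))
```

Emit:
send_rows:
  moves:
    - [2.5,[-0.45,-0.15,0.3],[0,0,0]]
    - [2.5,[-0.45,-0.15,0.6],[0,0,0]]
    - [2.5,[-0.45,-0.15,0.6],[0,0,0]]
    - [2.5,[-0.45,-0.15,0.6],[0,0,0]]

```text
clock: 7.88
eef_pos: [489.5, -185.0, 170.7]
tcp_rot: [-0.0, 0.782, 0.623, -0.0]
wrist_force: [-0.9, -1.3, 0.0]
width: 0.363
gripper_force: 25.0
```

```bash
python3 -c "
from h import *
rel([490.9,-181.9,91.5])
viewer.capture('side');rel([490.9,-181.9,91.5])"
```

```text
7.8833 [ 489.5 -185.   170.7] tool shift [ 3.3  0.7 79.2] yaw of tool y -0.225 0.3629658678166747 [-0.9 -1.3  0. ]
7.9333 [ 489.5 -185.   170.8] tool shift [ 3.3  0.6 79.3] yaw of tool y -0.225 0.36050991665069737 [ 0.2 -0.1 -0.1]
```

Emit:
send_rows:
  moves:
    - [2.5,[0.07,0.05,0.6],[0,0,0]]
    - [2.5,[0.07,0.05,1.2],[0,0,0]]
    - [2.5,[0.07,0.05,1.8],[0,0,0]]
    - [2.5,[0.07,0.05,2.4],[0,0,0]]
    - [2.5,[0.07,0.05,3],[0,0,0]]
    - [2.5,[0.07,0.05,3],[0,0,0]]

```text
clock: 8.43
eef_pos: [489.7, -184.2, 139.3]
tcp_rot: [-0.001, 0.782, 0.623, -0.0]
wrist_force: [-0.7, 0.0, 0.2]
width: 0.362
gripper_force: 25.0
```

Emit:
send_rows:
  moves:
    - [2.5,[0,0,1],[0,0,0]]
    - [2.5,[0,0,2],[0,0,0]]
    - [2.5,[0,0,3],[0,0,0]]
    - [2.5,[0,0,4],[0,0,0]]
    - [2.5,[0,0,4.7],[0,0,0]]
    - [2.5,[0,0,4.7],[0,0,0]]
    - [2.5,[0,0,4.7],[0,0,0]]

```text
clock: 9.02
eef_pos: [490.2, -184.5, 93.8]
tcp_rot: [-0.0, 0.782, 0.623, -0.0]
wrist_force: [-0.1, 0.4, -0.5]
width: 0.36
gripper_force: 25.0
```

Emit:
send_rows:
  moves:
    - [2.5,[0,0,0.15],[0,0,0]]
    - [2.5,[0,0,0.15],[0,0,0]]
    - [5,[0,0,0.15],[0,0,0]]
    - [5,[0,0,0.15],[0,0,0]]
    - [5,[0,0,0.15],[0,0,0]]
    - [5,[0,0,-3],[0,0,0]]
    - [5,[0,0,-6],[0,0,0]]
    - [5,[-4,0,-9],[0,0,0]]
    - [5,[-8,0,-12],[0,0,0]]
    - [5,[-11,0,-14.5],[0,0,0]]
    - [5,[-11.6,0,-14.5],[0,0,0]]
    - [5,[-11.6,0,-14.5],[0,0,0]]

```text
clock: 10.02
eef_pos: [464.0, -301.0, 241.1]
tcp_rot: [0.003, 0.783, 0.622, 0.0]
wrist_force: [-0.1, -0.4, -0.4]
width: 0.568
gripper_force: 0.0
```

Run:
```python
from h import *
im,c=cap('scene','s7'); s,d=cap('side','d7'); w,e=cap('wrist','w7')
for n,x in(('s',im),('d',s),('w',w)): print(n,blobs(x,'r'),blobs(x,'b'))
S=load('scene0')
for u,v in((367.5,274.8),(378,290.3)): print(atz(S,u,v,112))
rel([482.6,-217,91.5])
wr=blobs(w,'r')
for k in 'rb':
  for st,ce in blobs(w,k):
    if st[4]>300: print(k,atz(e,ce[0],ce[1],116))
```

```text
s [([368, 283, 19, 15, 207], [377.4, 290.9])] [([358, 271, 10, 12, 66], [362.1, 277.0])]
d [([333, 270, 19, 9, 138], [342.1, 274.0])] [([595, 40, 11, 16, 110], [599.6, 47.0]), ([626, 219, 7, 8, 43], [629.1, 222.2]), ([331, 262, 19, 7, 105], [339.4, 265.2])]
w [([177, 72, 12, 15, 125], [182.3, 79.3]), ([293, 88, 46, 49, 1750], [315.5, 112.5]), ([362, 426, 54, 21, 917], [389.5, 437.1])] [([293, 32, 48, 54, 2011], [317.0, 58.2]), ([302, 191, 24, 13, 174], [312.3, 197.3])]
[ 490.9466896  -181.11945506  112.        ]
[ 482.85448854 -216.58395839  112.        ]
10.1667 [ 464.1 -296.5  237.8] tool shift [ 81.5   0.5 146.4] yaw of tool y -0.225 0.5662862195564341 [-0.1  0.4 -0.3]
r [ 481.34764611 -215.15874597  116.        ]
r [ 484.13556328 -514.54673763  116.        ]
b [ 490.08801732 -181.80395053  116.        ]
```

Emit:
send_rows:
  moves:
    - [5,[3,0,1],[0,0,0]]
    - [5,[6,0,3],[0,0,0]]
    - [5,[8.1,0,6],[0,0,0]]
    - [5,[8.1,0,9],[0,0,0]]
    - [5,[8.1,0,9.5],[0,0,0]]
    - [5,[8.1,0,9.5],[0,0,0]]
    - [5,[8.1,0,9.5],[0,0,0]]

```text
clock: 10.75
eef_pos: [482.7, -218.6, 144.5]
tcp_rot: [0.0, 0.782, 0.623, 0.0]
wrist_force: [0.7, -0.5, -0.4]
width: 0.567
gripper_force: 0.0
```

```bash
python3 -c "
from h import *
viewer.capture('side');rel([482.2,-216,91])"
```

```text
10.8 [ 482.9 -219.1  145.1] tool shift [ 2.9 -1.5 54.1] yaw of tool y -0.225 0.572517612480904 [ 0.2 -1.  -0.6]
```

Emit:
send_rows:
  moves:
    - [5,[0.25,-0.1,2],[0,0,0]]
    - [5,[0.25,-0.1,4],[0,0,0]]
    - [5,[0.25,-0.1,5.4],[0,0,0]]
    - [5,[0.25,-0.1,5.4],[0,0,0]]
    - [5,[0.25,-0.1,5.4],[0,0,0]]
    - [2.5,[0.25,-0.1,5.4],[0,0,0]]
    - [2.5,[0.25,-0.1,5.4],[0,0,0]]
    - [2.5,[0.25,-0.1,5.4],[0,0,0]]
    - [2.5,[0.25,-0.1,5.4],[0,0,0]]

```text
clock: 11.55
eef_pos: [482.4, -216.3, 90.8]
tcp_rot: [0.001, 0.782, 0.623, 0.0]
wrist_force: [0.8, -0.5, 4.7]
width: 0.358
gripper_force: 25.0
```

```bash
python3 -c "
from h import *
viewer.capture('side');rel([482.2,-216,91])"
```

```text
11.6 [ 482.4 -216.3   90.8] tool shift [ 0.2 -0.3 -0.2] yaw of tool y -0.225 0.3613354536242846 [ 0.2 -0.8  6. ]
```

Emit:
send_rows:
  moves:
    - [2.5,[0,0,-3],[0,0,0]]
    - [2.5,[0,0,-6.5],[0,0,0]]
    - [2.5,[0,0,-10],[0,0,0]]
    - [2.5,[0,0,-13],[0,0,0]]
    - [2.5,[3,0,-13.3],[0,0,0]]
    - [2.5,[7,0,-13.3],[0,0,0]]
    - [2.5,[11,0,-13.3],[0,0,0]]
    - [2.5,[15,0,-13.3],[0,0,0]]
    - [2.5,[19,0,-13.3],[0,0,0]]
    - [2.5,[23,0,-13.3],[0,0,0]]
    - [2.5,[26,0,-13.3],[0,0,0]]
    - [2.5,[26,0,-13.3],[0,0,0]]

```text
clock: 12.6
eef_pos: [540.1, 42.3, 222.7]
tcp_rot: [-0.001, 0.78, 0.625, 0.0]
wrist_force: [-0.6, 0.0, -0.9]
width: 0.359
gripper_force: 25.0
```

Emit:
send_rows:
  moves:
    - [2.5,[2,0,0],[0,0,0]]
    - [2.5,[4,0,0],[0,0,0]]
    - [2.5,[4.1,0,0],[0,0,0]]
    - [2.5,[4.1,0,0],[0,0,0]]
    - [2.5,[4.1,0,0],[0,0,0]]

```text
clock: 13.02
eef_pos: [548.9, 76.8, 222.6]
tcp_rot: [-0.0, 0.782, 0.623, -0.0]
wrist_force: [-0.8, 0.6, -0.7]
width: 0.361
gripper_force: 25.0
```

Run:
```python
from h import *
a,c=cap('scene','s8'); b,d=cap('side','d8');o=rel([549.6,77.3,123]); t=o['eef_pos']
e,f=cap('wrist','w8'); print(blobs(e,'r'))
for dx in(-3,0,3): print(proj(f,t+np.array([.223*(dx-16.5),.975*(dx-16.5),25])),proj(f,t+np.array([.223*(dx+16.5),.975*(dx+16.5),11])))
```

```text
13.1167 [549.   76.5 222.7] tool shift [ 0.9  0.5 99.7] yaw of tool y -0.226 0.3595271375473617 [-0.1 -0.2 -0.7]
[([215, 269, 20, 16, 160], [224.5, 276.5]), ([277, 311, 83, 54, 2760], [315.4, 342.2])]
(np.float64(316.53080415362615), np.float64(379.26441637452973)) (np.float64(316.6067899917242), np.float64(289.21758678527334))
(np.float64(316.5198419377949), np.float64(373.0371573549661)) (np.float64(316.5965341311174), np.float64(282.55429105138893))
(np.float64(316.50873807135116), np.float64(366.72943147834883)) (np.float64(316.58614853011227), np.float64(275.8067021825161))
```

Emit:
send_rows:
  moves:
    - [2.5,[0.03,0.04,1.5],[0,0,0]]
    - [2.5,[0.03,0.04,3],[0,0,0]]
    - [2.5,[0.03,0.04,4],[0,0,0]]
    - [2.5,[0.03,0.04,4.7],[0,0,0]]
    - [2.5,[0.03,0.04,5.4],[0,0,0]]
    - [2.5,[0.03,0.04,6.1],[0,0,0]]
    - [2.5,[0.03,0.04,6.8],[0,0,0]]
    - [2.5,[0.03,0.04,6.8],[0,0,0]]

```text
clock: 13.83
eef_pos: [549.1, 77.7, 153.5]
tcp_rot: [-0.001, 0.782, 0.623, -0.001]
wrist_force: [0.3, 0.6, -0.6]
width: 0.358
gripper_force: 25.0
```

Emit:
send_rows:
  moves:
    - [2.5,[0,0,0.8],[0,0,0]]
    - [2.5,[0,0,1.6],[0,0,0]]
    - [2.5,[0,0,2.3],[0,0,0]]
    - [2.5,[0,0,2.9],[0,0,0]]
    - [2.5,[0,0,3.0],[0,0,0]]
    - [2.5,[0,0,3.0],[0,0,0]]
    - [2.5,[0,0,3.0],[0,0,0]]

```text
clock: 14.42
eef_pos: [549.7, 77.7, 124.9]
tcp_rot: [0.0, 0.782, 0.623, 0.0]
wrist_force: [-0.1, 0.3, -0.8]
width: 0.356
gripper_force: 25.0
```

Emit:
send_rows:
  moves:
    - [2.5,[0,0,0.15],[0,0,0]]
    - [2.5,[0,0,0.25],[0,0,0]]
    - [2.5,[0,0,0.25],[0,0,0]]
    - [5,[0,0,0.25],[0,0,0]]
    - [5,[0,0,0.25],[0,0,0]]
    - [5,[0,0,0.25],[0,0,0]]
    - [5,[0,0,-3],[0,0,0]]
    - [5,[0,0,-6],[0,0,0]]
    - [5,[0,0,-9],[0,0,0]]
    - [5,[0,0,-11],[0,0,0]]
    - [5,[0,0,-11],[0,0,0]]

```text
clock: 15.33
eef_pos: [550.9, 77.7, 239.2]
tcp_rot: [0.003, 0.782, 0.623, 0.003]
wrist_force: [-0.0, -0.3, 0.2]
width: 0.571
gripper_force: 0.0
```

Run:
```python
from h import *
S,D=load('scene0'),load('side0')
a,c=cap('scene','s9'); b,d=cap('side','d9')
print(blobs(a,'r'),blobs(a,'b')); print(blobs(b,'r'),blobs(b,'b'))
g=[506.2,199.5,66]; o=rel(g); print(o['qpos'].round(2))
```

```text
[] [([409, 85, 33, 27, 303], [424.8, 96.9]), ([359, 268, 18, 14, 205], [367.4, 274.6]), ([391, 315, 20, 17, 262], [400.7, 322.9])]
[([317, 199, 12, 8, 42], [321.3, 202.8])] [([595, 40, 10, 16, 116], [599.5, 47.2]), ([626, 219, 8, 7, 41], [629.0, 222.0]), ([332, 262, 18, 8, 120], [340.4, 265.4]), ([340, 289, 20, 10, 145], [349.7, 293.9])]
15.4333 [549.5  77.7 234.7] tool shift [109.1 -69.5 168.7] yaw of tool y -0.225 0.5702550207162491 [-0.8 -0.4  0.3]
[-0.07  0.39  1.29 -0.    1.46  0.15]
```

Emit:
send_rows:
  moves:
    - [8.5,[-1,-1.5,0],[0,0,-0.12]]
    - [8.5,[-2,-3,0],[0,0,-0.24]]
    - [8.5,[-3,-4.5,0],[0,0,-0.36]]
    - [8.5,[-4,-6,0],[0,0,-0.48]]
    - [8.5,[-5,-7.5,0],[0,0,-0.6]]
    - [8.5,[-6,-9,0],[0,0,-0.72]]
    - [8.5,[-7,-10.5,0],[0,0,-0.84]]
    - [8.5,[-7.4,-11.5,0],[0,0,-0.96]]
    - [8.5,[-7.4,-11.5,0],[0,0,-1.08]]
    - [8.5,[-7.4,-11.5,0],[0,0,-1.2]]
    - [8.5,[-7.4,-11.5,0],[0,0,-1.32]]
    - [8.5,[-7.4,-11.5,0],[0,0,-1.44]]

```text
clock: 16.43
eef_pos: [420.2, 31.3, 233.3]
tcp_rot: [-0.002, 0.174, 0.985, 0.0]
wrist_force: [-0.5, -0.5, 1.3]
width: 0.968
gripper_force: 0.0
```

Emit:
send_rows:
  moves:
    - [8.5,[0,0,0],[0,0,-0.12]]
    - [8.5,[0,0,0],[0,0,-0.24]]
    - [8.5,[0,0,0],[0,0,-0.36]]
    - [8.5,[0,0,0],[0,0,-0.48]]
    - [8.5,[0,0,0],[0,0,-0.6]]
    - [8.5,[0,0,0],[0,0,-0.7]]
    - [8.5,[0,0,0],[0,0,-0.7]]

```text
clock: 17.02
eef_pos: [420.3, 31.3, 233.3]
tcp_rot: [-0.001, -0.173, 0.985, 0.001]
wrist_force: [-0.7, -0.5, -0.1]
width: 0.967
gripper_force: 0.0
```

```bash
python3 -c "
from h import *
o=rel([420.4,31.5,148]);print(o['qpos'].round(2))"
```

```text
17.0167 [420.3  31.3 233.3] tool shift [-0.3  0.  85.3] yaw of tool y 1.918 0.9669693086076021 [-0.7 -0.5 -0.1]
[-0.21  0.16  1.63 -0.    1.35 -2.13]
```

Emit:
send_rows:
  moves:
    - [8.5,[0,0,1],[0,-0.1,0]]
    - [8.5,[0,0,3],[0,-0.2,0]]
    - [8.5,[0,0,5],[0,-0.3,0]]
    - [8.5,[0,0,7],[0,-0.4,0]]
    - [8.5,[0,0,8.5],[0,-0.4,0]]
    - [8.5,[0,0,8.5],[0,-0.4,0]]
    - [8.5,[0,0,8.5],[0,-0.4,0]]
    - [8.5,[0,0,8.5],[0,-0.4,0]]

```text
clock: 17.68
eef_pos: [421.6, 31.1, 150.3]
tcp_rot: [0.196, -0.167, 0.966, 0.034]
wrist_force: [0.0, -0.4, -0.4]
width: 0.967
gripper_force: 0.0
```

Run:
```python
from h import *
im,c=cap('wrist','w10'); o=rel([420.4,31.5,148]); print(c['xyz'],blobs(im,'r'))
xd=np.array([np.cos(.34),np.sin(.34),0]); yd=np.array([-xd[1],xd[0],0]); C=np.array([549.5,77.3,85])-77*xd
print('centre',proj(c,C)); 
for a in(0,.22,.55): print(a,proj(c,C+36*(np.sin(a)*yd+[0,0,np.cos(a)])))
u,v=[int(x) for x in proj(c,C)]
print(u,v); x0=max(u-80,0);y0=max(v-80,0)
crop=im[y0:y0+150,x0:x0+160]; print(x0,y0,crop.shape); cv2.imwrite('pics/crop10.png',cv2.resize(crop,None,fx=4,fy=4,interpolation=cv2.INTER_CUBIC))
h=cv2.cvtColor(im,cv2.COLOR_BGR2HSV); m=cv2.inRange(h,(0,130,70),(10,255,255))|cv2.inRange(h,(170,130,70),(180,255,255))
n,l,s,ce=cv2.connectedComponentsWithStats(m); print([(s[i].tolist(),ce[i].round(1)) for i in range(1,n) if s[i][4]>15])
```

```text
17.7333 [421.7  31.1 150.5] tool shift [2.  0.8 1.9] yaw of tool y 1.915 0.9631096231306719 [0.3 0.  0. ]
[299.29591826 -12.81802444 253.30518604] [([334, 337, 13, 19, 194], [340.2, 346.5]), ([299, 404, 47, 28, 1147], [322.1, 417.1])]
centre (np.float64(319.76856045644973), np.float64(283.3833262291158))
0 (np.float64(319.8448079088563), np.float64(327.3577472820506))
0.22 (np.float64(332.5473385315078), np.float64(326.22012503210317))
0.55 (np.float64(349.80913308736837), np.float64(320.325367701573))
319 283
239 203 (150, 160, 3)
[([334, 327, 14, 30, 293], array([339.7, 342.9])), ([299, 404, 47, 29, 1213], array([321.9, 416.9]))]
```

```bash
cat >> h.py <<'E'
xd=np.array([np.cos(.34),np.sin(.34),0]); yd=np.array([-xd[1],xd[0],0]); C0=np.array([549.5,77.3,85])-77*xd
def rect(im,c,s=6,r=50):
    # frontal view of dial: +yd to the left (seen from -x), up = up
    P=[(-r,r),(r,r),(r,-r),(-r,-r)]  # (right=-yd, up)
    src=np.float32([proj(c,C0-a*yd+np.array([0,0,b])) for a,b in P]); n=2*r*s
    H=cv2.getPerspectiveTransform(src,np.float32([(0,0),(n,0),(n,n),(0,n)])); return cv2.warpPerspective(im,H,(n,n),flags=cv2.INTER_CUBIC)
def redmask(im):
    h=cv2.cvtColor(im,cv2.COLOR_BGR2HSV); return cv2.inRange(h,(0,110,60),(12,255,255))|cv2.inRange(h,(168,110,60),(180,255,255))
E
python3 - <<'E'
from h import *
c=load('w10'); im=cv2.imread('pics/w10.png'); r=rect(im,c); cv2.imwrite('pics/rect10.png',r)
m=redmask(r); n,l,s,ce=cv2.connectedComponentsWithStats(m); print([(s[i].tolist(),ce[i].round(1)) for i in range(1,n) if s[i][4]>200])
E
```

```text
[([202, 0, 51, 100, 3502], array([229.7,  39.8]))]
```

View pics/rect10.png

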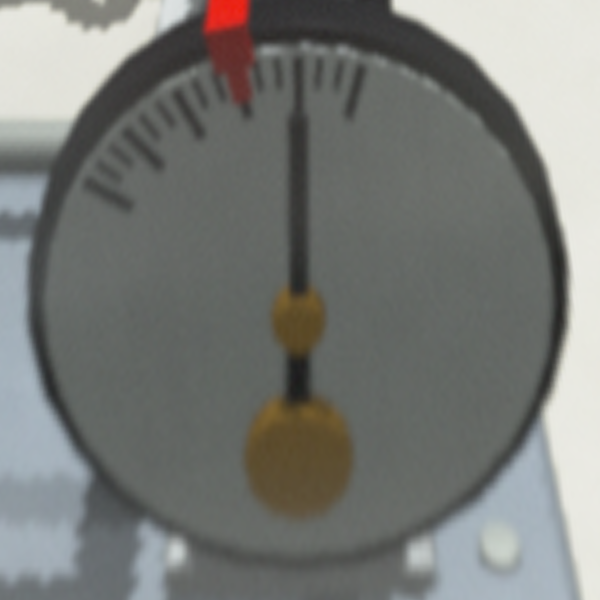

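Run:
```python
from h import *
r=cv2.imread('pics/rect10.png'); m=redmask(r)
for y in range(30,102,6):
    x=np.flatnonzero(m[y]); x=x[(x>190)&(x<265)]
    if len(x): print(y,x.min(),x.max(),'ang',np.degrees(np.arctan2(298-x.mean(),303-y)).round(2), np.degrees(np.arctan2(298-x.mean(),309-y)).round(2))
```

```text
30 202 248 ang 14.97 14.66
36 204 250 ang 14.89 14.58
42 207 251 ang 14.81 14.49
48 209 251 ang 14.93 14.6
54 211 251 ang 15.06 14.72
60 213 252 ang 15.09 14.74
66 216 246 ang 15.79 15.41
72 227 245 ang 15.02 14.66
78 230 245 ang 15.05 14.68
84 231 246 ang 15.2 14.81
90 233 248 ang 15.11 14.71
96 235 246 ang 15.52 15.11
```

Emit:
send_rows:
  moves:
    - [8.5,[-0.8,0,-2],[0,0.1,0]]
    - [8.5,[-1.6,0,-4],[0,0.2,0]]
    - [8.5,[-2.5,0,-6],[0,0.3,0]]
    - [8.5,[-3.3,0,-7.8],[0,0.4,0]]
    - [8.5,[-3.3,0,-7.8],[0,0.4,0]]
    - [8.5,[-3.3,0,-7.8],[0,0.4,0]]

```text
clock: 18.23
eef_pos: [422.0, 31.7, 235.2]
tcp_rot: [0.002, -0.172, 0.985, -0.001]
wrist_force: [-0.9, -0.3, 0.4]
width: 0.968
gripper_force: 0.0
```

```bash
python3 -c "
from h import *
o=rel([506.3,199.3,66])"
```

```text
18.2333 [422.   31.7 235.2] tool shift [-135.5  129.5  169.4] yaw of tool y 1.916 0.967544680207538 [-0.9 -0.3  0.4]
```

Emit:
send_rows:
  moves:
    - [5,[-2.5,2.4,0],[0,0,0]]
    - [5,[-5,4.8,0],[0,0,0]]
    - [5,[-7.5,7.2,0],[0,0,0]]
    - [5,[-10,9.6,0],[0,0,0]]
    - [5,[-12.5,12,0],[0,0,0]]
    - [5,[-13.5,12.9,2],[0,0,0]]
    - [5,[-13.5,12.9,5],[0,0,0]]
    - [5,[-13.5,12.9,8],[0,0,0]]
    - [5,[-13.5,12.9,10],[0,0,0]]
    - [5,[-13.5,12.9,10],[0,0,0]]
    - [5,[-13.5,12.9,10],[0,0,0]]

```text
clock: 19.15
eef_pos: [503.9, 197.9, 133.9]
tcp_rot: [-0.001, -0.171, 0.985, 0.0]
wrist_force: [0.6, -0.2, 0.0]
width: 0.565
gripper_force: 0.0
```

```bash
python3 -c "
from h import *
o=rel([506.3,199.3,66])"
```

```text
19.15 [503.9 197.9 133.9] tool shift [-2.8  0.5 67.9] yaw of tool y 1.914 0.565032370011935 [ 0.6 -0.2  0. ]
```

Emit:
send_rows:
  moves:
    - [5,[-0.2,0.05,2],[0,0,0]]
    - [5,[-0.2,0.05,4],[0,0,0]]
    - [5,[-0.2,0.05,6],[0,0,0]]
    - [5,[-0.2,0.05,6.8],[0,0,0]]
    - [5,[-0.2,0.05,6.8],[0,0,0]]
    - [5,[-0.2,0.05,6.8],[0,0,0]]

```text
clock: 19.65
eef_pos: [506.8, 199.4, 67.7]
tcp_rot: [0.001, -0.171, 0.985, 0.0]
wrist_force: [0.2, 1.8, 0.9]
width: 0.569
gripper_force: 0.0
```

Emit:
send_rows:
  moves:
    - [1,[0,0,0],[0,0,0]]
    - [1,[0,0,0],[0,0,0]]
    - [1,[0,0,0],[0,0,0]]
    - [1,[0,0,0],[0,0,0]]
    - [1,[0,0,0],[0,0,0]]
    - [1,[0,0,0],[0,0,0]]
    - [1,[0,0,0],[0,0,0]]
  force: 12

```text
clock: 20.23
eef_pos: [505.9, 200.3, 66.7]
tcp_rot: [0.0, -0.171, 0.985, 0.001]
wrist_force: [-2.3, 4.6, 2.8]
width: 0.164
gripper_force: 11.8
```

```bash
python3 -c "
from h import *
o=rel([506.3,199.3,66]);print(o['gripper_force'])"
```

```text
20.2333 [505.9 200.3  66.7] tool shift [ 0.  -1.1  0.7] yaw of tool y 1.915 0.1638884714388817 [-2.3  4.6  2.8]
11.800619848072529
```

Emit:
send_rows:
  moves:
    - [1,[0,0,-0.4],[0,0,0]]
    - [1,[0,0,-0.85],[0,0,0]]
    - [1,[0,-0.03,-1.25],[0,0,0]]
    - [1,[0,-0.06,-1.7],[0,0,0]]
    - [1,[0,-0.1,-2.1],[0,0,0]]
    - [1,[0,-0.2,-2.55],[0,0,0]]
    - [1,[0,-0.28,-2.95],[0,0,0]]
    - [1,[0,-0.36,-3.25],[0,0,0]]
    - [1,[0,-0.4,-3.37],[0,0,0]]
    - [1,[0,-0.4,-3.37],[0,0,0]]
    - [1,[0,-0.4,-3.37],[0,0,0]]
    - [1,[0,-0.4,-3.37],[0,0,0]]

```text
clock: 21.23
eef_pos: [507.2, 196.1, 100.4]
tcp_rot: [-0.0, -0.171, 0.985, 0.001]
wrist_force: [-1.6, 6.7, -0.1]
width: 0.162
gripper_force: 12.0
```

Emit:
send_rows:
  moves:
    - [1,[0,0,0],[0,0,0]]
    - [1,[0,0,0],[0,0,0]]
    - [1,[0,0,0],[0,0,0]]
    - [1,[0,0,0],[0,0,0]]
    - [1,[0,0,0],[0,0,0]]
    - [1,[0,0,0],[0,0,0]]
    - [1,[0,0,0],[0,0,0]]
    - [1,[0,0,0],[0,0,0]]
    - [1,[0,0,0],[0,0,0]]
    - [1,[0,0,0],[0,0,0]]
    - [1,[0,0,0],[0,0,0]]
    - [1,[0,0,0],[0,0,0]]

```text
clock: 22.23
eef_pos: [507.2, 196.1, 100.3]
tcp_rot: [-0.0, -0.171, 0.985, 0.001]
wrist_force: [-2.1, 6.0, -0.9]
width: 0.164
gripper_force: 12.0
```

Run:
```python
from h import *
rel([506,200,100]); 
for n in('scene','side'):
    R=0;
    for k in range(4):
        im,c=cap(n,n+'11'); R=R+rect(im,c).astype(float)/4
    r=R.clip(0,255).astype(np.uint8); cv2.imwrite(f'pics/rect_{n}.png',r)
    im0=cv2.imread(f'pics/{n}0.png'); r0=rect(im0,load(n+'0'))
    for tag,x in(('before',r0),('now',r)):
        m=redmask(x); k,l,s,ce=cv2.connectedComponentsWithStats(m); print(n,tag,[(s[i].tolist(),ce[i].round(0).tolist(),np.degrees(np.arctan2(298-ce[i][0],303-ce[i][1])).round(1)) for i in range(1,k) if s[i][4]>200])
        g=cv2.cvtColor(x,cv2.COLOR_BGR2GRAY).astype(int)
        for y in range(130,281,30): # darkest column along pointer
            seg=cv2.blur(g[y-6:y+7,200:400].astype(np.float32),(9,13))[6]; print(y,200+int(seg.argmin()),int(seg.min()),int(np.median(seg)),end=' | ')
        print()
```

```text
22.2333 [507.2 196.1 100.3] tool shift [-0.2  4.1  0.3] yaw of tool y 1.915 0.1637952415759122 [-2.1  6.  -0.9]
scene before [([199, 0, 67, 92, 3505], [229.0, 38.0], np.float64(14.6))]
130 287 49 77 | 160 283 46 78 | 190 284 47 78 | 220 285 46 78 | 250 286 45 78 | 280 286 43 77 | 
scene now [([269, 0, 72, 85, 3340], [299.0, 32.0], np.float64(-0.1))]
130 287 47 73 | 160 285 42 76 | 190 284 45 75 | 220 285 44 75 | 250 286 43 75 | 280 286 42 75 | 
side before [([157, 0, 134, 77, 5061], [207.0, 30.0], np.float64(18.5))]
130 249 71 103 | 160 249 72 103 | 190 251 77 103 | 220 245 74 101 | 250 248 78 102 | 280 244 76 100 | 
side now [([232, 0, 127, 68, 4138], [277.0, 25.0], np.float64(4.3))]
130 249 71 96 | 160 246 73 103 | 190 249 75 103 | 220 245 75 102 | 250 247 74 102 | 280 248 80 98 |
```

```bash
python3 -c "
from cell import workorder
print(workorder.hand_in())"
```

```text
the job is handed in; nothing more can be done
None
```

The job is handed in at about 22.6 s, but no verdict came back. In the last pictures the red tube stood seated in the stand's cup and the blue tube in the red one's old hole (hole 0). The gripper was still holding the hand grip at about 0.26 rad of tilt, with the pointer on the red mark to within about 0.01–0.02 rad by my image measurement.

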